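Refill the eye-drop tray

TASK

Take the cover off the tray of dropper bottles and set it down right way up on the desk, clear of the tray. Then lower the loose dropper bottle upright into the tray's one empty pocket, letting go of each only once it has been lowered all the way down.

Things in the scene. Friction and masses are not known exactly. Their poses are not given: they have to be found in the camera images.
- tray: Fixed steel tray, under the cover at first: 60 (its x) x 172 (its y) x 20 mm high, walls 4 mm. Three open square pockets in a row along y, 52 mm inside, centres at y = -56, 0, +56 mm, floors 4 mm above the desk. Two hold standing bottles like the loose one (tops 84 mm above the desk), one is empty. Origin: centre of its underside, on the desk.
- cover_handle (a point): Centre of the cover's black grip bar: 14 mm thick (x), 90 long (y), 20 high, 24 mm free below it; 128 mm above the rim, over the middle. Cover: loose white box open below, 80 (x) x 192 (y) x 94 mm high, 0.22 kg, standing on the desk round the tray with 7 mm play, axes as the tray's. Lift 100 mm straight up to clear the bottles. Desk at x 0.34 to 0.60, y 0.25 to 0.45 m is bare.
- bottle_mid (a point): Middle, half-way up, of the loose dropper bottle standing on the desk at the robot's right: white, round, 30 mm diameter, 80 mm high, 35 g, straight up to 54 mm, then a narrow grey tapered cap. z up. A squat jar (50 mm wide, 46 high) and a fatter bottle (48 mm wide, 82 high) stand 100 to 240 mm from it and are not needed.
- empty_pocket (a point): Centre of the floor of the tray's one empty pocket, 4 mm above the desk; axes as the tray's. A bottle standing in it has its middle 40 mm above this point. The tray walls rise 16 mm above it.
Mind the look-alikes: they are no part of the job. What is shaped like the part that bears bottle_mid but red or turquoise is not meant.

How it is judged (in metres and radians):
On the way, in this order (a step that is already met when the one before it is completed fails the run):
1. the cover, still held, has been lowered to within 20 mm of the desk, clear of the tray (horizontal distance between cover_handle and tray above 0.085 m and height (world z) of cover_handle below 0.148 m and contact force between the fingers and cover above 0.3 N), for 0.1 s.
2. the bottle, still held, has been lowered into the empty pocket to within 15 mm of its floor (horizontal distance between bottle_mid and empty_pocket below 0.018 m and z of bottle_mid in the frame of empty_pocket below 0.055 m and contact force between the fingers and bottle above 0.3 N), for 0.1 s.
At the end, for the whole second after the job is handed in: Bottle on the empty pocket's floor (middle within 18 mm of the pocket's centre from above, 6 mm in height, 10 degrees of upright); cover right way up on the desk (height within 10 mm, 10 degrees), its centre over 85 mm from the tray's; both at rest and released (horizontal distance between bottle_mid and empty_pocket below 0.018 m and z of bottle_mid in the frame of empty_pocket between 0.034 and 0.046 m and angle between each of bottle_mid, cover_handle's own z axis and vertical below 0.175 rad and linear speed of each of bottle, cover below 0.03 m/s and horizontal distance between cover_handle and tray above 0.085 m and height (world z) of cover_handle below 0.138 m); the robot touches nothing.
It also fails if it takes over 59 s, if anything falls off the work surface, if the arm or the gripper's body presses on something with over 40 N, if the wrist force passes 120 N, or if a joint passes its speed limit or range.

ROBOT

A 6-joint arm with a two-finger parallel gripper is mounted at the origin on the work surface. World frame = base frame: x ahead of the robot, y to its left, z up, the work surface at z = 0. Lengths are in m, angles in degrees, forces in N, time in s.
With the tool pointing down it reaches from about 0.4 to 0.825 m from the base axis. Payload 7 kg.
Tool frame: the origin (TCP) lies midway between the tips of the shut fingers; the grasp point (between the pads) lies 19 mm behind it (ctrl.grasp_offset is the distance from the TCP to the grasp point, in m); z points along the fingers, x is the direction in which the jaws open and shut, and the axes are right-handed (so a half turn about z gives the same grasp; the last joint's range is limited). The gripper opens to 88 mm and grips with 3 to 60 N. Pads are 19 mm wide; open, the fingers measure 130 mm over their backs; the gripper's body (78 mm by 193 mm) begins 47 mm behind the grasp point.
Start: joints at [83.6, 20.546, 0.682, 0, -70.136, -16.507], TCP at [0.263, 0.622, 0.227] pointing down, gripper open.
Joint ranges: [-176.03, 176.03], [-82.01, 121.73], [-58.28, 71.71], [-173.87, 95.51], [-174.79, -0.11], [-173.66, 173.66]. Speed limits (degrees/s): [136.94, 136.94, 172.46, 180, 180, 180].

INTERFACE

Orientations are given as [roll, pitch, yaw] about the fixed x, y, z axes, in that order (R = Rz(yaw) Ry(pitch) Rx(roll)).
In Python, from plant import sensors, snapshot, order, ctrl gives the robot as it stands.
- The arm moves only by the tool send_rows, never from a script. Its argument "commands" is a list of rows, each a list of 3 entries, a list of its own where there are three numbers: the closure, from 0 (fully open) to 1 (shut), then the shift along the world's x, y, z in units of 0.25 m (1.0 is 0.25 m), then the turn, a rotation vector about the world's x, y, z in units of 360 degrees (1.0 is 360 degrees). In form: [[hand, [x, y, z], [ax, ay, az]], ...]. A call has 1 to 12 rows; each row shifts and turns the pose as measured when the row begins; what a row does not reach is not made up. A row lasts 1/10 s, in which the tool goes at most 50 mm and 8.59 degrees, less where a joint would pass 70% of its speed; a pose out of reach is approached as far as the arm can. A call with a number of a shift or a turn outside -1 to 1 is refused whole. A call with a gripper value outside its range is refused whole. The fingers move at their own pace and stop on an object; the grip force is fixed at half the most. Time passes only in rows, so rows that do not move let the fingers close. It gives the time, the measured TCP pose, the force and the opening at its end, in the units of the state.
- sensors.get_obs(): the state, without advancing time (a new reading comes with each control period).
- snapshot(name): name is "side" or "top"; returns a dict with "color" (400x640x3 uint8, blue, green, red), "z_map" (400x640 float32, m along the optical axis (not along the pixel's ray), 0 where there is no reading), "mtx" (3x3 intrinsics, pixels), "xyz" and "attitude" of the camera in the world. Camera axes: x right, y down, z forward; pixel columns grow to the right and rows downward; lengths in m; the calibration is good to about 2 mm. A picture is of the moment at which its call begins.
- order.close_job(): hands the job in, once; it reports no verdict.
The state is a dict: "clock": time; "joint_pos": joint angles; "qvel": joint speeds; "tau": joint torques, N m; "tool_pos": TCP position; "orientation": TCP orientation; "force": force on the tool from outside, world axes, zero at the start; "moment": the same for the moment, N m; "opening": finger opening in m.
Only numpy, scipy, OpenCV 4.12 (cv2) and the standard library are available. Lean on these libraries where they do the work, as an engineer would, in place of code of your own. Each camera call takes 0.05 s, during which the arm holds its last target.

## Working session

There is one attempt and no reset: what is moved stays moved. The work goes in short steps, Python scripts to look and compute and a tool call to move; the robot and the scene stay as the last step left them, time stands still between calls to the robot, and variables do not carry over. Pictures are saved under pics/ and viewed, and the job is handed in when it is done.

Besides the shell and the picture viewer there is one more tool, called after "Emit:" in YAML: its name, and indented under it one key for each argument. send_rows: Moves the arm, as the interface text tells. Its arguments: {"type":"object","properties":{"commands":{"type":"array","items":{"type":"array"}}},"required":["commands"]}

```bash
mkdir -p pics; ls; cat > h.py <<'E'
import numpy as np,cv2
from scipy.spatial.transform import Rotation as R
def cam(s):
    a=np.array(s["attitude"],float)
    if a.shape==(3,3): M=a
    else: M=R.from_euler('xyz',a,degrees=True).as_matrix()
    return M,np.array(s["xyz"],float),np.array(s["mtx"])
def cloud(s):
    M,t,K=cam(s); z=s["z_map"]; v,u=np.mgrid[:z.shape[0],:z.shape[1]]
    p=np.stack([(u-K[0,2])/K[0,0]*z,(v-K[1,2])/K[1,1]*z,z],-1)
    return p@M.T+t
E
python3 - <<'E'
from plant import sensors,snapshot,order,ctrl
import cv2,numpy as np
from h import *
print(sensors.get_obs(),ctrl.grasp_offset)
for n in("top","side"):
    s=snapshot(n); cv2.imwrite(f"pics/{n}0.png",s["color"]); print(n,s["xyz"],s["attitude"],s["mtx"]); np.savez(f"{n}0.npz",**s)
    P=cloud(s); print(P[200,320],P[350,320])
E
```

```text
pics
{'clock': 0.0, 'joint_pos': array([ 8.36031723e+01,  2.05899908e+01,  6.32825022e-01, -2.13413573e-02,
       -7.01349291e+01, -1.65063609e+01]), 'qvel': array([-0.00819763, -0.03494471,  0.03517496,  0.01268729, -0.01562794,
       -0.02326611]), 'tau': array([-2.26786622e-03, -5.82717025e+01,  2.93043870e+01,  6.99736655e+00,
        6.81309117e-03, -1.51407144e-04]), 'tool_pos': array([0.26252534, 0.62131674, 0.22562794]), 'orientation': array([-1.79993067e+02, -9.40001476e-02, -1.12910462e+02]), 'force': array([-0.2994809 ,  0.18078269,  0.14989301]), 'moment': array([ 0.03465543, -0.0291501 , -0.05936064]), 'opening': 0.08736232438860186} 0.0188
top [ 0.4000981  -0.15544847  0.98275539] [-174.27330092    0.21502521  -90.30500005] [[379.29052194   0.         318.37044554]
 [  0.         379.29052194 192.66563825]
 [  0.           0.           1.        ]]
[ 0.47962891 -0.15641979 -0.00171524] [ 0.10369245 -0.1542559   0.00115644]
side [ 0.10415107 -0.54891097  0.59783489] [-132.80811021   -0.35211923  -40.70972532] [[377.0808968    0.         316.34043754]
 [  0.         377.0808968  207.5301538 ]
 [  0.           0.           1.        ]]
[ 0.53793382 -0.06319035  0.01850932] [ 0.30663273 -0.3285708  -0.00214513]
```

View pics/top0.png

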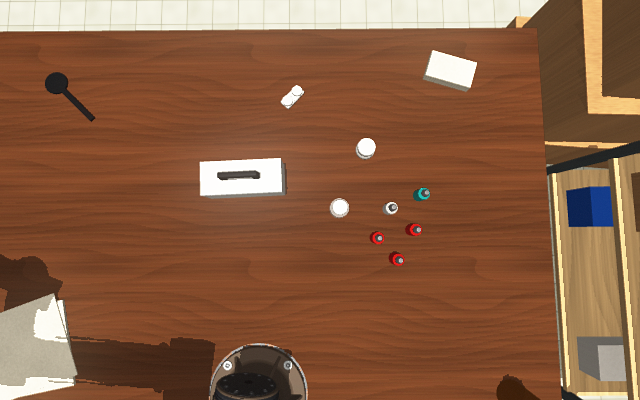

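View pics/side0.png

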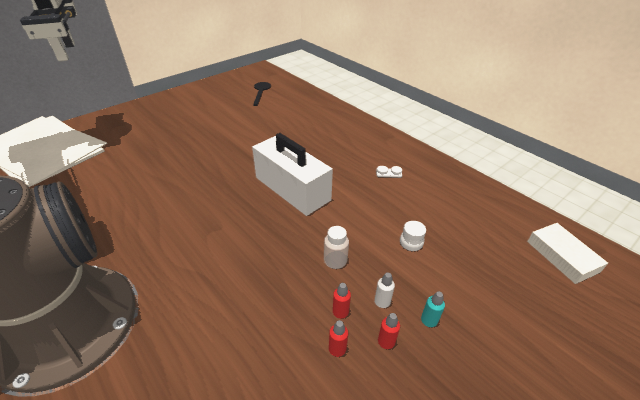

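Top view: white box with black bar is the cover, bar at about (238,175).
Bottle candidates in the top view:
- White with grey cap (391,208), which is the one I choose.
- Fat white bottle (340,208).
- Squat jar (366,148).
- Red bottles (377,238), (414,230), (397,259).
- Turquoise bottle (423,194).

I'll check a close crop and measure.

```bash
python3 - <<'E'
from h import *
t=dict(np.load("top0.npz")); s=dict(np.load("side0.npz"))
a=cv2.resize(t["color"][150:250,190:440],None,fx=3,fy=3,interpolation=cv2.INTER_CUBIC)
b=cv2.resize(s["color"][120:370,240:460],None,fx=1.2,fy=1.2,interpolation=cv2.INTER_CUBIC)
c=np.zeros((600,750,3),np.uint8); c[:300]=a; c[300:600,:264]=b; cv2.imwrite("pics/crop1.png",c)
def ray(s,uv,z):
    M,o,K=cam(s); d=M@np.linalg.inv(K)@np.array([*uv,1.]); return o+d*(z-o[2])/d[2]
def show(n,p): print(n,np.round(p,4))
for nm,sn in(("top",t),("side",s)):
    P=cloud(sn); g=sn["color"].max(2).astype(int)
    x,y,z=P[...,0],P[...,1],P[...,2]
    reg=(abs(x-.53)<.2)&(abs(y-.05)<.2)
    top=reg&(abs(z-.094)<.012)&(g>150)
    if nm=="top":
        n,l,st,c=cv2.connectedComponentsWithStats(top.astype(np.uint8))
        print([(st[i],np.round(c[i],1)) for i in range(1,n) if st[i,4]>20])
    bar=reg&(z>.115)&(z<.15)&(g<110)
    q=P[bar]; show(nm+" bar",[q.min(0),q.max(0),np.median(q,0)]); 
    m=bar.astype(np.uint8); v,u=np.nonzero(bar); print(u.min(),u.max(),v.min(),v.max(),len(u))
    tp=bar&(z>.13); print("bar top",tp.sum()); 
    if tp.sum()>10:
        q=P[tp]; r=cv2.minAreaRect((q[:,:2]*1000).astype(np.float32)); print(r)
    if nm=="top": r=cv2.minAreaRect((P[top][:,:2]*1000).astype(np.float32)); print("cover top",r, np.median(P[top],0))
    # bottle
    br=(abs(x-.46)<.04)&(abs(y+.33)<.06)
    q=P[br&(z>.01)&(z<.1)]; show(nm+" bottle",[q.min(0),q.max(0),np.median(q,0)])
    for zl in(.02,.03,.04,.05,.06,.07,.08):
        k=br&(abs(z-zl)<.005); 
        if k.sum()>3: show(zl,[*P[k].mean(0),k.sum(),*np.ptp(P[k],axis=0)])
E
```

```text
[(array([ 200,  158,   82,   38, 2440], dtype=int32), array([240.8, 176.8]))]
top bar [[ 0.521  -0.0134  0.1154]
 [ 0.5352  0.0758  0.1427]
 [ 0.5278  0.0294  0.1374]]
217 258 171 178 253
bar top 224
((528.370849609375, 31.76568031311035), (12.057114601135254, 88.26103973388672), 2.484346866607666)
cover top ((529.5678100585938, 31.938522338867188), (80.64543151855469, 192.5350799560547), 2.47320556640625) [0.52457448 0.03001263 0.09412211]
top bottle [[ 0.4422 -0.345   0.0118]
 [ 0.4693 -0.3164  0.0836]
 [ 0.4546 -0.3262  0.0577]]
0.02 [ 0.4537 -0.3191  0.0199  7.      0.0203  0.007   0.0086]
0.03 [ 4.538e-01 -3.187e-01  3.060e-02  7.000e+00  2.270e-02  7.600e-03
  3.600e-03]
0.04 [ 4.525e-01 -3.197e-01  4.180e-02  9.000e+00  2.200e-02  8.200e-03
  8.000e-03]
0.05 [ 4.553e-01 -3.287e-01  5.270e-02  2.300e+01  2.710e-02  2.860e-02
  7.200e-03]
0.06 [ 4.550e-01 -3.282e-01  5.790e-02  5.200e+01  2.690e-02  2.720e-02
  7.800e-03]
0.07 [ 4.541e-01 -3.279e-01  7.090e-02  1.600e+01  1.470e-02  1.650e-02
  8.600e-03]
0.08 [ 4.564e-01 -3.306e-01  7.910e-02  2.800e+01  1.240e-02  1.430e-02
  
[... 225 characters left out ...]
3864593506)
side bottle [[ 0.4399 -0.3477  0.0101]
 [ 0.4687 -0.3193  0.0812]
 [ 0.4474 -0.3376  0.0512]]
0.02 [ 4.458e-01 -3.385e-01  2.020e-02  5.200e+01  2.010e-02  2.500e-02
  9.500e-03]
0.03 [ 4.459e-01 -3.385e-01  3.000e-02  5.600e+01  2.100e-02  2.670e-02
  9.500e-03]
0.04 [ 4.455e-01 -3.377e-01  4.000e-02  5.600e+01  2.170e-02  2.640e-02
  9.500e-03]
0.05 [ 4.475e-01 -3.377e-01  5.100e-02  8.800e+01  2.880e-02  2.830e-02
  9.800e-03]
0.06 [ 4.505e-01 -3.359e-01  5.820e-02  8.500e+01  2.340e-02  2.430e-02
  9.900e-03]
0.07 [ 4.511e-01 -3.350e-01  6.960e-02  5.600e+01  1.660e-02  1.660e-02
  9.600e-03]
0.08 [ 4.541e-01 -3.329e-01  7.840e-02  4.200e+01  1.120e-02  1.180e-02
  5.800e-03]
```

View pics/crop1.png

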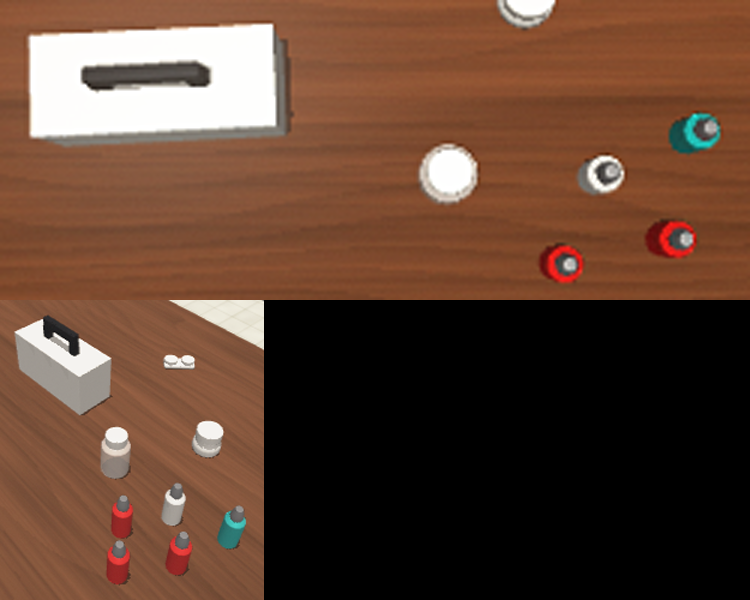

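Emit:
send_rows:
  commands:
    - [0,[0.08,-0.18,0.01],[0,0,-0.015]]
    - [0,[0.08,-0.18,0.01],[0,0,-0.015]]
    - [0,[0.08,-0.18,0.01],[0,0,-0.015]]
    - [0,[0.08,-0.18,0.01],[0,0,-0.015]]
    - [0,[0.08,-0.18,0.01],[0,0,-0.015]]
    - [0,[0.08,-0.18,0.01],[0,0,-0.015]]
    - [0,[0.08,-0.18,0.01],[0,0,-0.015]]
    - [0,[0.08,-0.18,0.01],[0,0,-0.015]]
    - [0,[0.08,-0.18,0.01],[0,0,-0.015]]
    - [0,[0.08,-0.18,0.01],[0,0,-0.015]]
    - [0,[0.08,-0.18,0.01],[0,0,-0.015]]
    - [0,[0,0,0],[0,0,0]]

```text
clock: 1.3
tool_pos: [0.4798, 0.1141, 0.2478]
orientation: [-179.8, -0.5, -174.6]
force: [-0.2, 0.7, -0.0]
opening: 0.0873
```

Emit:
send_rows:
  commands:
    - [0,[0.1,-0.166,0],[0,0,-0.004]]
    - [0,[0.096,-0.166,0],[0,0,-0.004]]
    - [0,[0,0,0],[0,0,0]]
    - [0,[0,0,0],[0,0,0]]

```text
clock: 1.7
tool_pos: [0.5284, 0.0298, 0.2469]
orientation: [-179.9, -0.6, -177.7]
force: [0.6, 0.5, 0.1]
opening: 0.0879
```

```bash
cat > st.py <<'E'
from plant import sensors
import numpy as np
o=sensors.get_obs()
for k in("clock","tool_pos","orientation","force","opening","joint_pos"): print(k,np.round(o[k],4))
E
python3 st.py
```

```text
clock 1.7
tool_pos [0.5284 0.0298 0.2469]
orientation [-179.8643   -0.5792 -177.6536]
force [0.6291 0.47   0.103 ]
opening 0.0879
joint_pos [ 24.4101   6.3672 -15.3347  -0.0985 -68.8859 -22.0271]
```

Emit:
send_rows:
  commands:
    - [0,[0,0.004,-0.13],[0,-0.0016,0]]
    - [0,[0,0,-0.13],[0,0,0]]
    - [0,[0,0,-0.13],[0,0,0]]
    - [0,[0,0,-0.1],[0,0,0]]
    - [0,[0,0,-0.06],[0,0,0]]
    - [0,[0,0,0],[0,0,0]]

```text
clock: 2.3
tool_pos: [0.5258, 0.0363, 0.1056]
orientation: [-179.9, 0.1, -177.2]
force: [0.8, -0.4, 0.2]
opening: 0.0873
```

```bash
python3 st.py; python3 - <<'E'
from h import *
from plant import snapshot
s=snapshot("side"); cv2.imwrite("pics/s1.png",cv2.resize(s["color"][60:240,200:400],None,fx=3,fy=3))
E
```

```text
clock 2.3
tool_pos [0.5258 0.0363 0.1056]
orientation [-1.799237e+02  1.410000e-01 -1.772020e+02]
force [ 0.8012 -0.358   0.1908]
opening 0.0873
joint_pos [ 25.3893  13.1879 -27.3449   0.1642 -49.3664 -22.6981]
```

View pics/s1.png

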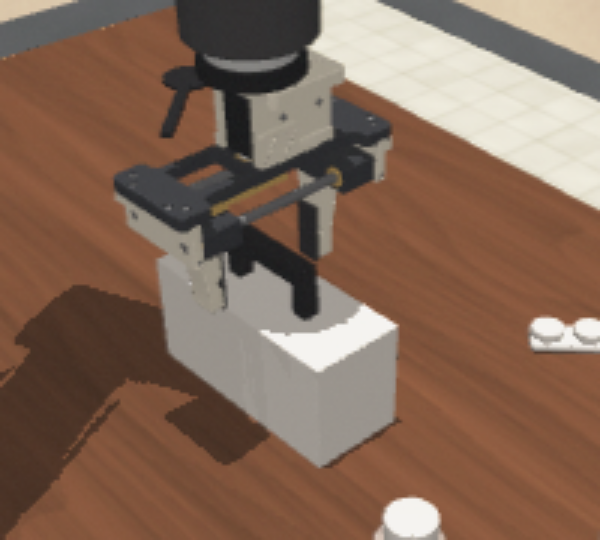

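The side view shows the fingers straddling the black bar (bar at about (280,270) in the crop). I'll make a small correction and then close.

Emit:
send_rows:
  commands:
    - [0,[0.01,-0.02,0.012],[0,0,0]]
    - [0,[0,0,0],[0,0,0]]
    - [1,[0,0,0],[0,0,0]]
    - [1,[0,0,0],[0,0,0]]
    - [1,[0,0,0],[0,0,0]]
    - [1,[0,0,0],[0,0,0]]
    - [1,[0,0,0],[0,0,0]]
    - [1,[0,0,0],[0,0,0]]
    - [1,[0,0,0],[0,0,0]]
    - [1,[0,0,0],[0,0,0]]

```text
clock: 3.35
tool_pos: [0.5316, 0.033, 0.1148]
orientation: [179.9, 0.6, -177.1]
force: [0.4, -0.3, 0.2]
opening: 0.029
```

Emit:
send_rows:
  commands:
    - [1,[-0.01,0,-0.016],[0,0,0]]
    - [1,[0,0,0],[0,0,0]]
    - [1,[0,0,0],[0,0,0]]
    - [1,[0,0,0],[0,0,0]]
    - [1,[0,0,0],[0,0,0]]

```text
clock: 3.85
tool_pos: [0.5289, 0.033, 0.1103]
orientation: [179.9, 0.6, -177.1]
force: [0.1, -0.5, 0.0]
opening: 0.0135
```

Emit:
send_rows:
  commands:
    - [1,[0,0,0],[0,0,0]]
    - [1,[0,0,0.04],[0,0,0]]
    - [1,[0,0,0.06],[0,0,0]]
    - [1,[0,0,0.06],[0,0,0]]
    - [1,[0,0,0],[0,0,0]]

```text
clock: 4.35
tool_pos: [0.5279, 0.0327, 0.1523]
orientation: [180.0, 0.5, -177.1]
force: [0.3, 0.3, -1.9]
opening: 0.0136
```

Weight is about 2 N, so the cover is held. I'll carry on lifting.

Emit:
send_rows:
  commands:
    - [1,[0,0,0.08],[0,0,0]]
    - [1,[0,0,0.08],[0,0,0]]
    - [1,[0,0,0.08],[0,0,0]]
    - [1,[0,0,0.08],[0,0,0]]
    - [1,[0,0,0.06],[0,0,0]]
    - [1,[0,0,0],[0,0,0]]
    - [1,[0,0,0],[0,0,0]]

```text
clock: 5.05
tool_pos: [0.5248, 0.0324, 0.2476]
orientation: [179.9, 0.2, -177.1]
force: [0.3, 0.5, -1.9]
opening: 0.0134
```

```bash
python3 - <<'E'
from h import *
from plant import snapshot
for n in("side","top"):
    s=snapshot(n); np.savez(n+"2.npz",**s); cv2.imwrite(f"pics/{n}2.png",s["color"])
E
```

```text
(no output)
```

View pics/side2.png

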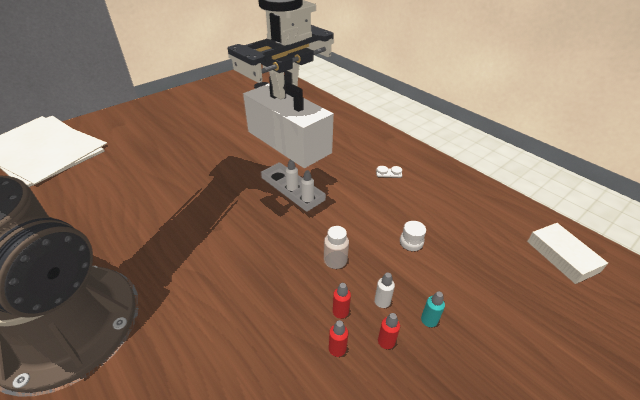

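The side view shows the cover held clear (290,125) above the tray. Two bottles stand in the tray at (291,178) and (307,188), and the empty pocket is the far-left one at (278,177). I'll carry the cover to y≈0.35.

Emit:
send_rows:
  commands:
    - [1,[-0.02,0.08,0],[0,0,0]]
    - [1,[-0.028,0.14,0],[0,0,0]]
    - [1,[-0.028,0.16,0],[0,0,0]]
    - [1,[-0.028,0.16,0],[0,0,0]]
    - [1,[-0.028,0.16,0],[0,0,0]]
    - [1,[-0.028,0.16,0],[0,0,0]]
    - [1,[-0.028,0.16,0],[0,0,0]]
    - [1,[-0.02,0.14,0],[0,0,0]]
    - [1,[-0.01,0.08,0],[0,0,0]]
    - [1,[0,0,0],[0,0,0]]
    - [1,[0,0,0],[0,0,0]]

```text
clock: 6.25
tool_pos: [0.462, 0.3505, 0.234]
orientation: [-179.4, -0.7, -177.3]
force: [0.3, 0.6, -1.8]
opening: 0.014
```

```bash
python3 - <<'E'
from h import *
from plant import snapshot
for n in("side","top"):
    s=snapshot(n); np.savez(n+"3.npz",**s); cv2.imwrite(f"pics/{n}3.png",s["color"])
E
```

```text
(no output)
```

View pics/top3.png

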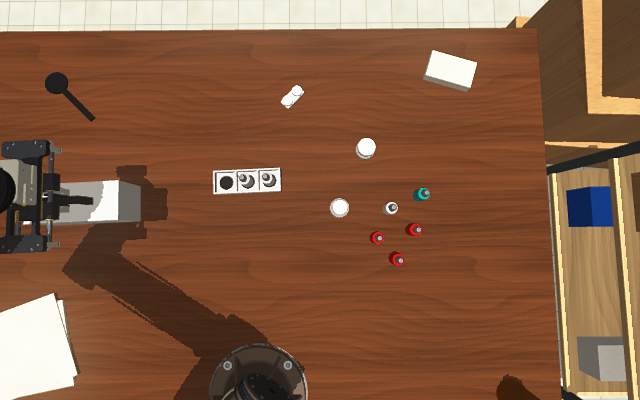

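View pics/side3.png

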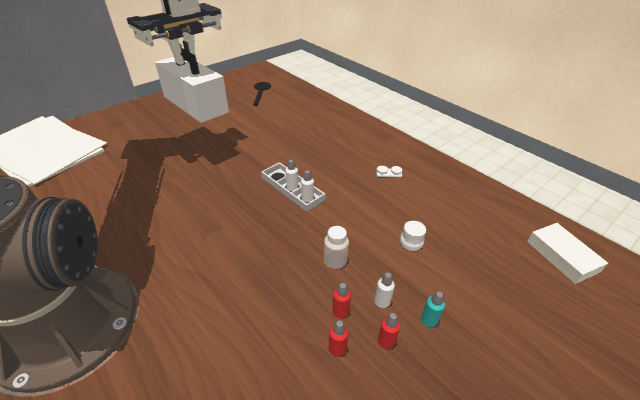

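Top view: cover held at about (110,200), clear of the papers and the tray. The tray is at (247,181) with its empty pocket, showing a dark disc, at (226,182). Lowering now.

Emit:
send_rows:
  commands:
    - [1,[0,0,-0.08],[0,0,0]]
    - [1,[0,0,-0.1],[0,0,0]]
    - [1,[0,0,-0.1],[0,0,0]]
    - [1,[0,0,-0.08],[0,0,0]]
    - [1,[0,0,-0.05],[0,0,0]]
    - [1,[0,0,-0.02],[0,0,0]]
    - [1,[0,0,0],[0,0,0]]

```text
clock: 7.05
tool_pos: [0.4655, 0.343, 0.1264]
orientation: [-179.6, -0.4, -177.9]
force: [-0.8, 0.3, -1.0]
opening: 0.0141
```

```bash
python3 st.py;  python3 - <<'E'
from h import *
t=dict(np.load("top3.npz")); s=dict(np.load("side3.npz"))
def ray(s,uv,z):
    M,o,K=cam(s); d=M@np.linalg.inv(K)@np.array([*uv,1.]); return o+d*(z-o[2])/d[2]
for nm,sn in(("top",t),("side",s)):
    P=cloud(sn); x,y,z=P[...,0],P[...,1],P[...,2]
    reg=(abs(x-.53)<.07)&(abs(y-.03)<.13)
    k=reg&(abs(z-.02)<.006)
    r=cv2.minAreaRect((P[k][:,:2]*1000).astype(np.float32)); print(nm,k.sum(),r)
    k=reg&(z>.07)&(z<.1); n,l,st,c=cv2.connectedComponentsWithStats(k.astype(np.uint8))
    for i in range(1,n):
        if st[i,4]>5: print("cap",P[l==i].mean(0).round(4),st[i,4],c[i])
    k=reg&(sn["color"].max(2)<40); n,l,st,c=cv2.connectedComponentsWithStats(k.astype(np.uint8))
    for i in range(1,n):
        if st[i,4]>20: print("dark",np.median(P[l==i],0).round(4),st[i],c[i],ray(sn,c[i],.004).round(4))
a=cv2.resize(t["color"][155:205,200:300],None,fx=6,fy=6,interpolation=cv2.INTER_CUBIC); cv2.imwrite("pics/tray.png",a)
E
```

```text
clock 7.05
tool_pos [0.4655 0.343  0.1264]
orientation [-179.5862   -0.4406 -177.8766]
force [-0.7517  0.2568 -1.0067]
opening 0.0141
joint_pos [ 55.6832  16.7299 -18.9205  -0.1327 -54.9442 -53.4814]
top 434 ((529.63232421875, 31.93951416015625), (60.297630310058594, 172.5872039794922), 2.3711626529693604)
cap [ 0.531  -0.0253  0.0798] 41 [265.36585366 176.29268293]
cap [0.5286 0.0304 0.0792] 43 [242.25581395 177.41860465]
side 453 ((528.2123413085938, 30.252376556396484), (61.98383712768555, 175.0050048828125), 2.5334086418151855)
cap [0.5265 0.0274 0.077 ] 45 [290.97777778 163.51111111]
cap [ 0.5287 -0.0281  0.0775] 51 [306.96078431 174.19607843]
```

View pics/tray.png

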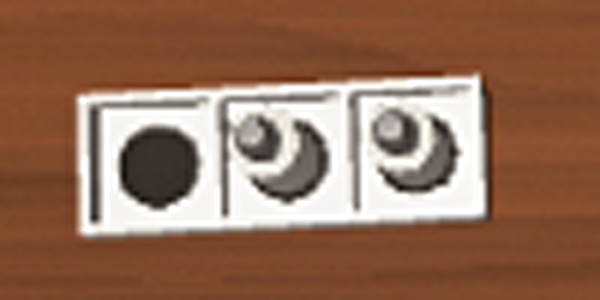

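Emit:
send_rows:
  commands:
    - [1,[0,0,-0.016],[0,0,0]]
    - [1,[0,0,-0.016],[0,0,0]]
    - [1,[0,0,-0.012],[0,0,0]]
    - [1,[0,0,0],[0,0,0]]
    - [1,[0,0,0],[0,0,0]]

```text
clock: 7.55
tool_pos: [0.4669, 0.3442, 0.1176]
orientation: [-179.8, -0.2, -177.9]
force: [0.3, -0.1, -2.0]
opening: 0.0139
```

Emit:
send_rows:
  commands:
    - [1,[0,0,-0.016],[0,0,0]]
    - [1,[0,0,-0.012],[0,0,0]]
    - [1,[0,0,-0.008],[0,0,0]]
    - [1,[0,0,0],[0,0,0]]
    - [1,[0,0,0],[0,0,0]]

```text
clock: 8.05
tool_pos: [0.4675, 0.3445, 0.1104]
orientation: [-179.8, -0.1, -177.8]
force: [-0.7, -0.8, -1.9]
opening: 0.0135
```

Emit:
send_rows:
  commands:
    - [1,[0,0,-0.006],[0,0,0]]
    - [1,[0,0,-0.006],[0,0,0]]
    - [1,[0,0,0],[0,0,0]]
    - [1,[0,0,0],[0,0,0]]

```text
clock: 8.45
tool_pos: [0.468, 0.3444, 0.1103]
orientation: [-179.9, -0.0, -177.7]
force: [0.2, 0.0, -0.9]
opening: 0.0139
```

Emit:
send_rows:
  commands:
    - [1,[0,0,-0.01],[0,0,0]]
    - [1,[0,0,0],[0,0,0]]
    - [1,[0,0,0],[0,0,0]]

```text
clock: 8.75
tool_pos: [0.4686, 0.3442, 0.1102]
orientation: [-179.8, 0.1, -177.7]
force: [0.5, -0.3, -0.8]
opening: 0.0141
```

```bash
python3 - <<'E'
from h import *
from plant import snapshot
s=snapshot("side"); cv2.imwrite("pics/s4.png",cv2.resize(s["color"][0:160,80:300],None,fx=3,fy=3))
P=cloud(s);x,y,z=P[...,0],P[...,1],P[...,2]
k=(abs(x-.466)<.06)&(abs(y-.344)<.12)&(z>.085)&(z<.1)&(s["color"].min(2)>110)
A=np.c_[x[k],y[k],np.ones(k.sum())]; print(k.sum(),np.median(z[k]),np.linalg.lstsq(A,z[k],rcond=None)[0])
E
```

```text
948 0.09307454384968583 [0.01892832 0.00591941 0.08198765]
```

View pics/s4.png

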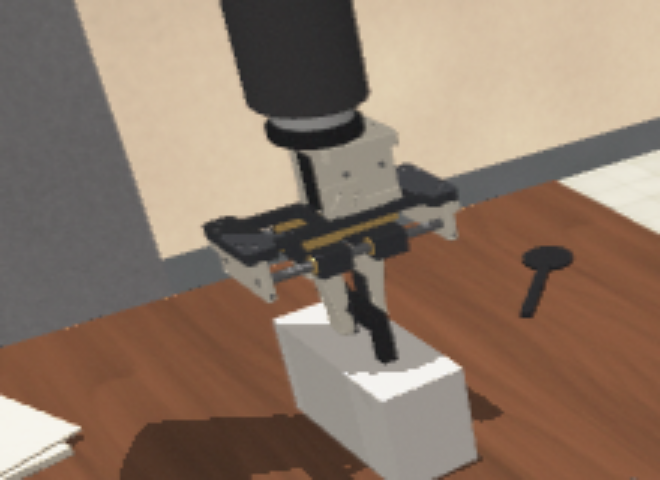

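The picture shows the cover standing level on the desk (crop (370,390)), top plane at 93 mm, so I'll release it.

Emit:
send_rows:
  commands:
    - [0,[0,0,0],[0,0,0]]
    - [0,[0,0,0],[0,0,0]]
    - [0,[0,0,0],[0,0,0]]
    - [0,[0,0,0],[0,0,0]]
    - [0,[0,0,0],[0,0,0]]
    - [0,[0,0,0],[0,0,0]]
    - [0,[0,0,0],[0,0,0]]
    - [0,[0,0,0],[0,0,0]]

```text
clock: 9.6
tool_pos: [0.4686, 0.3442, 0.1087]
orientation: [-179.8, 0.0, -177.7]
force: [-0.9, 0.2, 0.3]
opening: 0.0723
```

Emit:
send_rows:
  commands:
    - [0,[0,0,0],[0,0,0]]
    - [0,[0,0,0.08],[0,0,0]]
    - [0,[0,0,0.12],[0,0,0]]
    - [0,[0,0,0.12],[0,0,0]]
    - [0,[0,0,0.1],[0,0,0]]
    - [0.3,[0.02,-0.1,0.06],[0,0,0]]
    - [0.3,[0.02,-0.18,0],[0,0,0]]
    - [0.3,[0.02,-0.18,0],[0,0,0]]
    - [0.3,[0.02,-0.18,0],[0,0,0]]
    - [0.3,[0,-0.18,0],[0,0,0]]
    - [0.3,[0,-0.18,0],[0,0,0]]
    - [0.3,[0,-0.18,0],[0,0,0]]

```text
clock: 10.8
tool_pos: [0.4876, 0.0434, 0.2338]
orientation: [-179.7, 0.2, -177.2]
force: [1.2, 0.1, -0.0]
opening: 0.0617
```

```bash
python3 st.py; python3 - <<'E'
from h import *
t=dict(np.load("top0.npz"))
P=cloud(t);x,y,z=P[...,0],P[...,1],P[...,2]
k=((z>.045)&(z<.1)&(x>.25)&(x<.65)&(y<-.15)&(y>-.5)).astype(np.uint8)
n,l,st,c=cv2.connectedComponentsWithStats(k)
for i in range(1,n):
    if st[i,4]>10: q=P[l==i]; print(c[i].round(),q.min(0).round(3),q.max(0).round(3))
E
```

```text
clock 10.8
tool_pos [0.4876 0.0434 0.2338]
orientation [-179.7482    0.1998 -177.1839]
force [ 1.1592  0.0525 -0.0289]
opening 0.0617
joint_pos [ 28.4173   2.406  -21.6656   0.3434 -65.8574 -25.7419]
[366. 146.] [ 0.59  -0.295  0.045] [ 0.632 -0.253  0.05 ]
[423. 193.] [ 0.476 -0.424  0.045] [ 0.503 -0.396  0.084]
[339. 207.] [ 0.433 -0.225  0.046] [ 0.48  -0.181  0.087]
[391. 207.] [ 0.442 -0.345  0.048] [ 0.469 -0.316  0.084]
[415. 229.] [ 0.388 -0.402  0.046] [ 0.418 -0.374  0.084]
[378. 237.] [ 0.37  -0.309  0.048] [ 0.396 -0.282  0.083]
[398. 259.] [ 0.317 -0.359  0.045] [ 0.345 -0.33   0.083]
```

Emit:
send_rows:
  commands:
    - [0.3,[-0.016,-0.18,0],[0,0,0]]
    - [0.3,[-0.016,-0.18,0],[0,0,0]]
    - [0.3,[-0.016,-0.18,0],[0,0,0]]
    - [0.3,[-0.016,-0.18,0],[0,0,0]]
    - [0.3,[-0.016,-0.18,0],[0,0,0]]
    - [0.3,[-0.016,-0.18,0],[0,0,0]]
    - [0.3,[-0.016,-0.18,0],[0,0,0]]
    - [0.3,[-0.016,-0.16,0],[0,0,0]]
    - [0.3,[0,-0.04,0],[0,0,0]]
    - [0.3,[0,0,0],[0,0,0]]
    - [0.3,[0,0,0],[0,0,0]]

```text
clock: 11.9
tool_pos: [0.45, -0.341, 0.2356]
orientation: [-179.8, 0.5, -177.5]
force: [0.0, 0.8, -0.3]
opening: 0.0611
```

Emit:
send_rows:
  commands:
    - [0.3,[0.02,0.04,0],[0,0.0014,0]]
    - [0.3,[0,0,-0.12],[0,0,0]]
    - [0.3,[0,0,-0.12],[0,0,0]]
    - [0.3,[0,0,-0.12],[0,0,0]]
    - [0.3,[0,0,-0.06],[0,0,0]]
    - [0.3,[0,0,0],[0,0,0]]
    - [0.3,[0,0,0],[0,0,0]]

```text
clock: 12.6
tool_pos: [0.46, -0.3199, 0.1309]
orientation: [-179.7, 0.2, -176.8]
force: [0.2, -1.0, 0.5]
opening: 0.0615
```

Emit:
send_rows:
  commands:
    - [0.3,[-0.016,-0.036,-0.04],[0,0,-0.002]]
    - [0.3,[0,0,0],[0,0,0]]
    - [0.3,[0,0,0],[0,0,0]]
    - [0.3,[0,0,0],[0,0,0]]

```text
clock: 13.0
tool_pos: [0.458, -0.3289, 0.1237]
orientation: [-179.6, 0.5, -177.5]
force: [0.2, 0.0, -0.2]
opening: 0.0618
```

```bash
python3 st.py; python3 - <<'E'
from h import *
from plant import snapshot
s=snapshot("side"); cv2.imwrite("pics/s5.png",cv2.resize(s["color"][170:370,290:490],None,fx=3,fy=3))
E
```

```text
clock 13.0
tool_pos [ 0.458  -0.3289  0.1237]
orientation [-179.561     0.5035 -177.4505]
force [ 0.2201  0.0299 -0.1563]
opening 0.0618
joint_pos [-15.6118  14.9219 -22.1269   0.3286 -52.3365  17.9599]
```

View pics/s5.png

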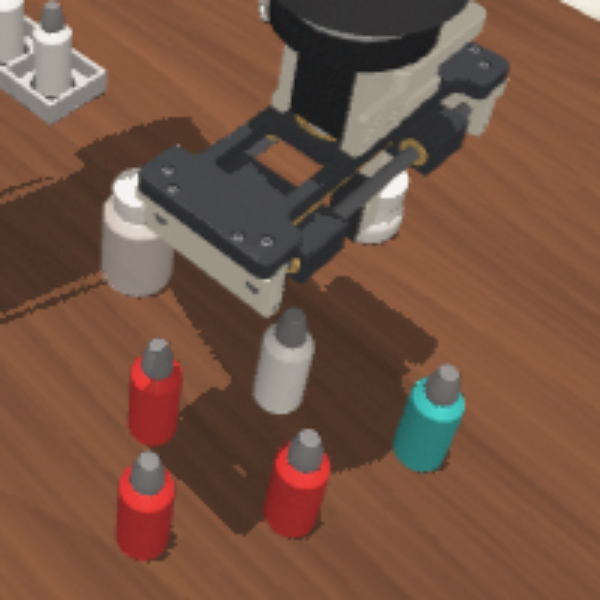

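The side crop shows the white bottle (283,370) standing below the fingers (near finger tip (270,295)), with the reds and turquoise clear. Descending in stages.

Emit:
send_rows:
  commands:
    - [0.3,[-0.01,-0.006,-0.08],[0,0.001,0]]
    - [0.3,[0,0,-0.08],[0,0,0]]
    - [0.3,[0,0,-0.08],[0,0,0]]
    - [0.3,[0,0,-0.06],[0,0,0]]
    - [0.3,[0,0,0],[0,0,0]]
    - [0.3,[0,0,0],[0,0,0]]

```text
clock: 13.65
tool_pos: [0.4575, -0.332, 0.05]
orientation: [-179.4, 0.5, -177.5]
force: [0.0, 0.6, -0.5]
opening: 0.0616
```

Emit:
send_rows:
  commands:
    - [0.3,[-0.008,0.004,-0.05],[0.0015,0.0014,0]]
    - [0.3,[0,0,-0.04],[0,0,0]]
    - [0.3,[0,0,-0.008],[0,0,0]]
    - [0.3,[0,0,0],[0,0,0]]
    - [0.3,[0,0,0],[0,0,0]]

```text
clock: 14.15
tool_pos: [0.4568, -0.3315, 0.0256]
orientation: [-179.9, 0.2, -177.5]
force: [-0.0, 0.1, -0.1]
opening: 0.0614
```

Emit:
send_rows:
  commands:
    - [1,[0,0,0],[0,0,0]]
    - [1,[0,0,0],[0,0,0]]
    - [1,[0,0,0],[0,0,0]]
    - [1,[0,0,0],[0,0,0]]
    - [1,[0,0,0],[0,0,0]]
    - [1,[0,0,0],[0,0,0]]
    - [1,[0,0,0],[0,0,0]]
    - [1,[0,0,0],[0,0,0]]

```text
clock: 14.95
tool_pos: [0.4573, -0.3317, 0.0267]
orientation: [-179.9, 0.2, -177.5]
force: [0.7, -0.4, -0.2]
opening: 0.0293
```

```bash
python3 st.py; python3 - <<'E'
from h import *
from plant import snapshot
s=snapshot("side"); cv2.imwrite("pics/s6.png",cv2.resize(s["color"][170:370,290:490],None,fx=3,fy=3))
E
```

```text
clock 14.95
tool_pos [ 0.4573 -0.3317  0.0267]
orientation [-179.904     0.2403 -177.4758]
force [ 0.7062 -0.3954 -0.1886]
opening 0.0293
joint_pos [-1.60932e+01  2.21667e+01 -2.70933e+01  2.19000e-02 -4.04816e+01
  1.86006e+01]
```

View pics/s6.png

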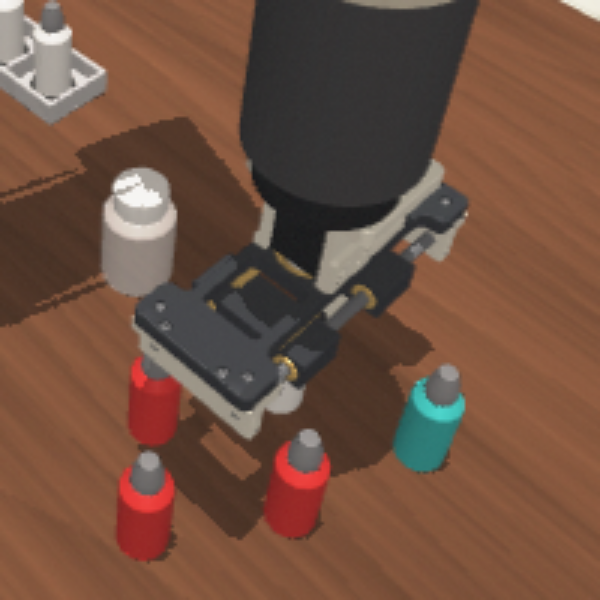

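Opening is 29 mm on the 30 mm bottle, so it is gripped, and nothing else is disturbed. The bottle base shows at (285,398). Lifting.

Emit:
send_rows:
  commands:
    - [1,[0,0,0],[0,0,0]]
    - [1,[0,0,0.04],[0,0,0]]
    - [1,[0,0,0.08],[0,0,0]]
    - [1,[0,0,0.1],[0,0,0]]
    - [1,[0,0,0.12],[0,0,0]]
    - [1,[0,0,0.12],[0,0,0]]
    - [1,[0,0,0.1],[0,0,0]]
    - [1,[0,0,0.05],[0,0,0]]
    - [1,[0,0,0],[0,0,0]]
    - [1,[0,0,0],[0,0,0]]

```text
clock: 16.0
tool_pos: [0.4555, -0.3313, 0.1902]
orientation: [-179.8, 0.3, -177.5]
force: [0.6, 0.3, -0.7]
opening: 0.0292
```

```bash
python3 st.py; python3 - <<'E'
from h import *
from plant import snapshot
s=snapshot("side"); cv2.imwrite("pics/s7.png",s["color"])
E
```

```text
clock 16.0
tool_pos [ 0.4555 -0.3313  0.1902]
orientation [-179.8484    0.3059 -177.4719]
force [ 0.5985  0.2679 -0.6568]
opening 0.0292
joint_pos [-1.60936e+01  1.14329e+01 -1.69441e+01  5.24000e-02 -6.12847e+01
  1.85963e+01]
```

View pics/s7.png

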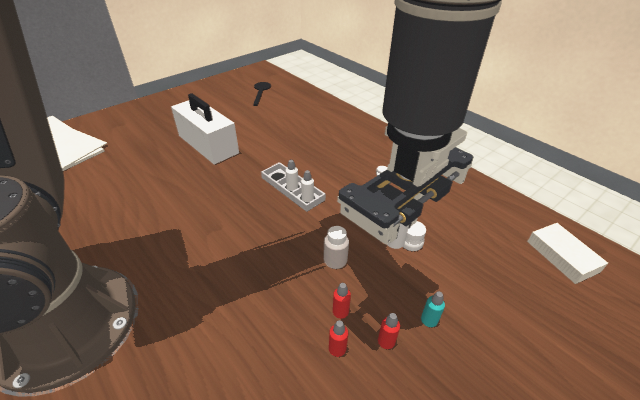

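The side view shows the desk spot empty and the bottle held under the gripper (395,235). The cover stands at (205,130) and the empty pocket is at (278,177). Carrying it over.

Emit:
send_rows:
  commands:
    - [1,[0.02,0.08,0],[0,0,0]]
    - [1,[0.032,0.16,0],[0,0,0]]
    - [1,[0.032,0.18,0],[0,0,0]]
    - [1,[0.032,0.18,0],[0,0,0]]
    - [1,[0.032,0.18,0],[0,0,0]]
    - [1,[0.032,0.18,0],[0,0,0]]
    - [1,[0.032,0.18,0],[0,0,0]]
    - [1,[0.032,0.18,0],[0,0,0]]
    - [1,[0.03,0.16,0],[0,0,0]]
    - [1,[0.01,0.08,0],[0,0,0]]
    - [1,[0,0,0],[0,0,0]]
    - [1,[0,0,0],[0,0,0]]

```text
clock: 17.25
tool_pos: [0.5193, 0.073, 0.1761]
orientation: [-179.7, -1.0, -177.6]
force: [-0.1, -0.9, -1.1]
opening: 0.0294
```

Emit:
send_rows:
  commands:
    - [1,[0.028,0.05,0],[0,-0.0026,0]]
    - [1,[0,0,0],[0,0,0]]
    - [1,[0,0,0],[0,0,0]]
    - [1,[0,0,0],[0,0,0]]

```text
clock: 17.65
tool_pos: [0.5258, 0.0833, 0.1747]
orientation: [-179.6, -0.1, -177.8]
force: [-0.4, -0.0, 0.2]
opening: 0.0293
```

Emit:
send_rows:
  commands:
    - [1,[0.004,0.01,-0.06],[0,0,0]]
    - [1,[0,0,-0.08],[0,0,0]]
    - [1,[0,0,-0.08],[0,0,0]]
    - [1,[0,0,-0.06],[0,0,0]]
    - [1,[0,0,-0.04],[0,0,0]]
    - [1,[0,0,0],[0,0,0]]
    - [1,[0,0,0],[0,0,0]]
    - [1,[0,0,0],[0,0,0]]

```text
clock: 18.45
tool_pos: [0.5281, 0.0828, 0.0948]
orientation: [-179.7, 0.1, -178.1]
force: [0.1, 0.2, -0.5]
opening: 0.0294
```

```bash
python3 st.py; python3 - <<'E'
from h import *
from plant import snapshot
s=snapshot("side"); np.savez("side8.npz",**s);cv2.imwrite("pics/s8.png",cv2.resize(s["color"][80:240,190:390],None,fx=4,fy=3.7)[:590])
E
```

```text
clock 18.45
tool_pos [0.5281 0.0828 0.0948]
orientation [-1.796658e+02  1.182000e-01 -1.780978e+02]
force [ 0.1302  0.2161 -0.4667]
opening 0.0294
joint_pos [ 30.2051  14.6372 -27.2049   0.4699 -48.2131 -28.6166]
```

View pics/s8.png

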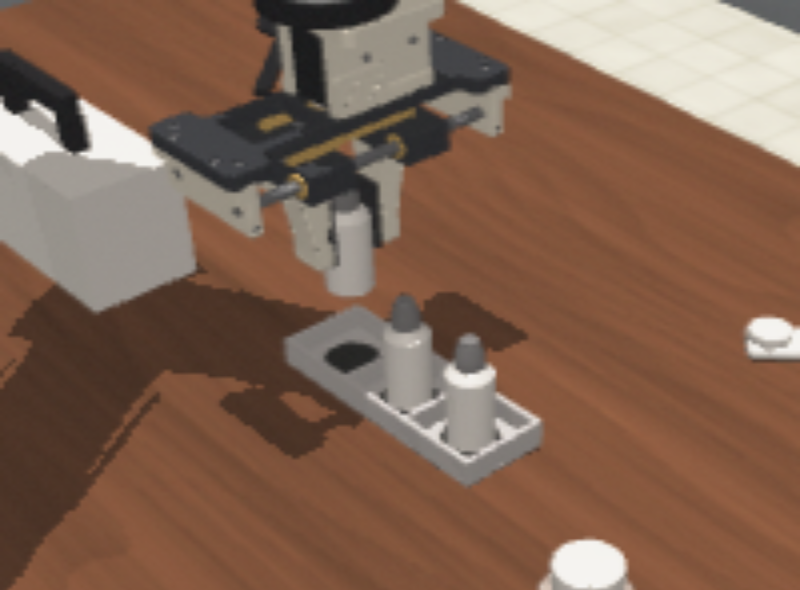

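The side crop shows the bottle upright (350,250) directly over the empty pocket (352,357). Lowering.

Emit:
send_rows:
  commands:
    - [1,[-0.004,0.014,-0.05],[0,0,0]]
    - [1,[0,0,-0.06],[0,0,0]]
    - [1,[0,0,-0.06],[0,0,0]]
    - [1,[0,0,-0.03],[0,0,0]]
    - [1,[0,0,0],[0,0,0]]
    - [1,[0,0,0],[0,0,0]]

```text
clock: 19.1
tool_pos: [0.5283, 0.0882, 0.0436]
orientation: [-179.8, 0.4, -178.1]
force: [0.0, -0.1, -0.6]
opening: 0.0293
```

Emit:
send_rows:
  commands:
    - [1,[-0.006,-0.006,-0.02],[0,0.001,0]]
    - [1,[0,0,-0.016],[0,0,0]]
    - [1,[0,0,-0.006],[0,0,0]]
    - [1,[0,0,0],[0,0,0]]
    - [1,[0,0,0],[0,0,0]]

```text
clock: 19.6
tool_pos: [0.5277, 0.0871, 0.0337]
orientation: [-179.9, 0.1, -178.1]
force: [1.1, 0.5, -0.5]
opening: 0.0293
```

Emit:
send_rows:
  commands:
    - [1,[0,0,-0.006],[0,0,0]]
    - [1,[0,0,-0.006],[0,0,0]]
    - [1,[0,0,0],[0,0,0]]
    - [1,[0,0,0],[0,0,0]]

```text
clock: 20.0
tool_pos: [0.528, 0.0872, 0.0309]
orientation: [-179.9, 0.2, -178.1]
force: [0.0, 0.2, 0.1]
opening: 0.0294
```

Emit:
send_rows:
  commands:
    - [1,[0,0,-0.006],[0,0,0]]
    - [1,[0,0,0],[0,0,0]]
    - [1,[0,0,0],[0,0,0]]

```text
clock: 20.3
tool_pos: [0.5284, 0.0874, 0.031]
orientation: [-179.9, 0.3, -178.0]
force: [0.3, 0.3, 0.1]
opening: 0.0291
```

```bash
python3 st.py; python3 - <<'E'
from h import *
from plant import snapshot
s=snapshot("side"); cv2.imwrite("pics/s9.png",cv2.resize(s["color"][80:240,190:390],None,fx=4,fy=3.7)[:590])
E
```

```text
clock 20.3
tool_pos [0.5284 0.0874 0.031 ]
orientation [-179.9072    0.2588 -178.0091]
force [0.2643 0.319  0.0577]
opening 0.0291
joint_pos [ 30.5279  19.6136 -30.7744   0.323  -39.4295 -28.7864]
```

View pics/s9.png

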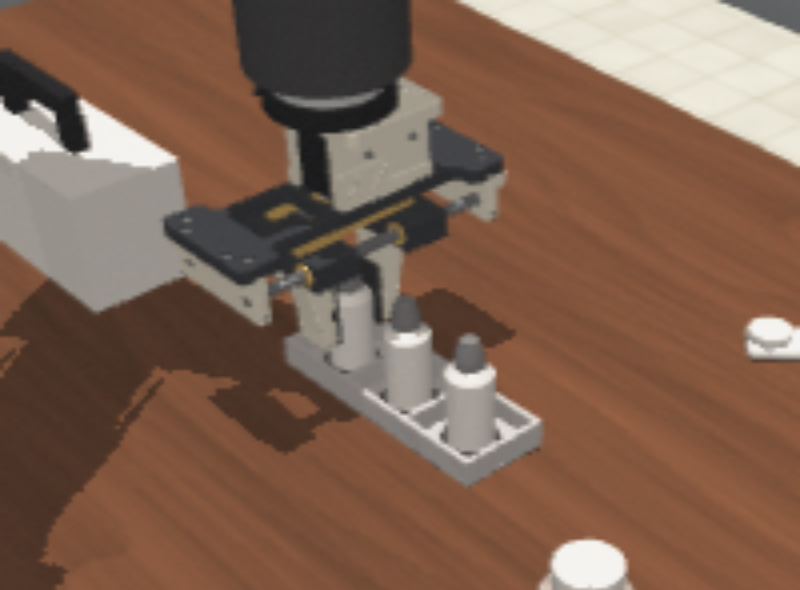

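The picture shows the bottle seated in the pocket (353,330), level with its neighbours, and its weight has come off the wrist. Releasing.

Emit:
send_rows:
  commands:
    - [0.2,[0,0,0],[0,0,0]]
    - [0.2,[0,0,0],[0,0,0]]
    - [0.2,[0,0,0],[0,0,0]]
    - [0.2,[0,0,0],[0,0,0]]
    - [0.2,[0,0,0],[0,0,0]]
    - [0.2,[0,0,0],[0,0,0]]

```text
clock: 20.95
tool_pos: [0.5284, 0.0873, 0.0305]
orientation: [-179.9, 0.2, -178.0]
force: [0.1, 0.6, 0.2]
opening: 0.0681
```

Emit:
send_rows:
  commands:
    - [0.2,[0,0,0.04],[0,0,0]]
    - [0.2,[0,0,0.08],[0,0,0]]
    - [0.2,[0,0,0.12],[0,0,0]]
    - [0.2,[0,0,0.12],[0,0,0]]
    - [0.2,[0,0,0.12],[0,0,0]]
    - [0.2,[0,0,0.12],[0,0,0]]
    - [0.2,[0,0,0.12],[0,0,0]]
    - [0.2,[0,0,0.06],[0,0,0]]
    - [0.2,[0,0,0],[0,0,0]]
    - [0.2,[0,0,0],[0,0,0]]

```text
clock: 21.95
tool_pos: [0.5261, 0.0856, 0.2398]
orientation: [-179.9, 0.4, -178.0]
force: [0.2, 0.1, -1.4]
opening: 0.0704
```

```bash
python3 st.py; python3 - <<'E'
from h import *
from plant import snapshot
s=snapshot("side"); cv2.imwrite("pics/s10.png",s["color"])
P=cloud(s);x,y,z=P[...,0],P[...,1],P[...,2]
k=(abs(x-.53)<.06)&(abs(y-.03)<.1)&(z>.07)&(z<.1)
n,l,st,c=cv2.connectedComponentsWithStats(k.astype(np.uint8))
for i in range(1,n):
    if st[i,4]>5: print("cap",P[l==i].mean(0).round(4),P[l==i][:,2].max().round(4),st[i,4],c[i].round())
k=(abs(x-.466)<.08)&(abs(y-.344)<.13)&(z>.085)&(z<.1)&(s["color"].min(2)>110)
A=np.c_[x[k],y[k],np.ones(k.sum())]; print(k.sum(),np.median(z[k]),np.linalg.lstsq(A,z[k],rcond=None)[0],cv2.minAreaRect((P[k][:,:2]*1000).astype(np.float32)))
k=(abs(x-.466)<.08)&(abs(y-.344)<.13)&(z>.115)&(z<.16); print(np.median(P[k],0),P[k].max(0))
E
```

```text
clock 21.95
tool_pos [0.5261 0.0856 0.2398]
orientation [-179.9222    0.3801 -178.0077]
force [ 0.19    0.1051 -1.4014]
opening 0.0704
joint_pos [ 30.5239   6.3888 -16.4098   0.2716 -66.9049 -28.6377]
cap [0.5239 0.083  0.0771] 0.0849 43 [276. 153.]
cap [0.5264 0.0277 0.0773] 0.0838 44 [291. 163.]
cap [ 0.5289 -0.0282  0.0775] 0.0855 51 [307. 174.]
969 0.09260799265747555 [0.01544224 0.00746567 0.08268629] ((467.4497985839844, 341.1101379394531), (82.78129577636719, 196.63226318359375), 1.833681344985962)
[0.46284293 0.32885415 0.13292601] [0.47542935 0.38640387 0.13880173]
```

View pics/s10.png

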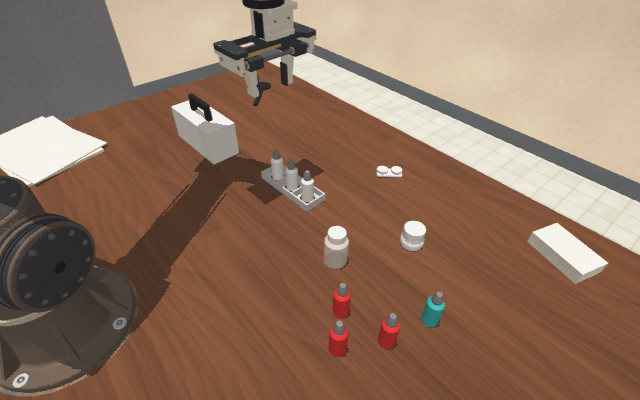

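The side view shows three bottles in a row at (277,165), (291,175) and (307,186), with evenly spaced caps of equal height. The cover stands level at (205,130), and the gripper is empty and clear. Handing in.

```bash
python3 -c "
from plant import order
print(order.close_job())"
```

```text
the job is handed in; nothing more can be done
None
```

The job is done and handed in at about 22 s on the robot's clock. The hand-in gives no verdict, so these are my own checks.

- **Cover:** I lifted it about 137 mm straight up by its bar, carried it to about (0.467, 0.343) m and lowered it until the wrist force showed contact, then released it. In the last view it stands level, top at about 93 mm (94 expected). Its centre is about 0.31 m from the tray's.
- **Bottle:** I put the white bottle in the tray's empty pocket (the +y end). I lowered it until the tool stopped at the expected height and the wrist carried no more weight, then released it. In the last view its cap lines up with the two neighbours', about 55 mm apart (56 expected). The caps have the same height to within a millimetre or two, and the bottle stands upright.
- **Robot and other things:** The gripper ended empty, about 0.24 m above the desk. The jar, the fat bottle and the red and turquoise bottles look undisturbed.

No check failed. Two small disagreements:
- The top and side views differ by about 2 mm on positions, which is within the calibration.
- The wrist force read -1.4 N in z after the final lift with the gripper empty. The view shows nothing touching it.

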